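Walk the carton of clear covers into its taped bay

TASK

The open carton of clear covers is too heavy to pick up: walk it forward, away from the robot, into the yellow taped bay just ahead of it by pushing its two near corners in turn. Start with the corner on the robot's left, then the right, then the left again and so on (at least left, right, left, and then square it up), each push slewing the carton plainly past square, by 8 to 15 degrees, to the other side. Leave it flat on the bench, centred and square inside the tape; never lift or tip it, and leave the carton of dark grey covers where it stands.

Things in the scene. Friction and masses are not known exactly. Their poses are not given: they have to be found in the camera images.
- clear_carton: Open white carton of ten clear covers, 130 (x) x 210 (y) x 55 mm high, 1.3 to 2 kg, loose. Origin: centre of its underside, on the bench. x points forward, away from the robot (within 10 degrees), y to the robot's left; near face at x = -65 mm. It rests on its middle 100 x 120 mm: a push of 5 to 15 N on the near face 20 mm in from a corner turns it, the other near corner staying about where it is.
- bay: Yellow tape outline flat on the bench, 160 x 240 mm inside, tape 16 mm wide. Origin: its centre, 105 to 135 mm ahead of the carton's centre at the start (carton partly over its near edge). x points forward (the walking direction, within 2 degrees of the carton's x at the start), y left. An alike, unused bay lies ahead of the grey carton.
- diamond: Orange 22 mm diamond stuck flat at the bay's centre; only a mark for measuring slew. Its x axis points 45 degrees to the left of the bay's x axis.
- grey_carton: Bystander: a carton of the same size, shape and weight beside the first, on either side of it, but with ten opaque dark grey covers. Origin: centre of its underside; x forward, y left. To be left alone.
Not all that is in view belongs to the job. What is shaped like the clear_carton but blue or red is not meant.

How it is judged:
By the outcome, as a careful person would: the job done as asked, in the order asked, and still so for the second after the job is handed in, with the robot touching nothing.
It also fails if it takes over 61 s, if anything falls off the work surface, if the arm or the gripper's body presses on something with over 40 N, if the wrist force passes 120 N, or if a joint passes its speed limit or range.

ROBOT

A 6-joint arm with a two-finger parallel gripper is mounted at the origin on the work surface. World frame = base frame: x ahead of the robot, y to its left, z up, the work surface at z = 0. Lengths are in m, angles in rad, forces in N, time in s.
With the tool pointing down it reaches from about 0.35 to 0.925 m from the base axis. Payload 6.4 kg.
Tool frame: the origin (TCP) lies at the very end of the fingers, on their centre line; the grasp point (between the pads) lies 19 mm behind it; y points along the fingers, z is the direction in which the jaws open and shut, and the axes are right-handed (so a half turn about y gives the same grasp; the last joint's range is limited). The gripper opens to 85 mm and grips with 20 to 120 N. Pads are 22 mm wide; open, the fingers measure 114 mm over their backs; the gripper's body (76 mm by 85 mm) begins 54 mm behind the grasp point. The pads swing forward as they close: fully open they stand 13 mm farther back than shut.
Start: joints at [1.06, 0.245, 1.558, -0, 1.339, -0.174], TCP at [0.215, 0.613, 0.231] pointing down, gripper open.
Joint ranges: [-3.13, 3.13], [-1.02, 2.26], [0.13, 2.54], [-0.95, 4.09], [0.21, 2.88], [-2.74, 2.74]. Speed limits (rad/s): [2.57, 2.57, 3.14, 3.14, 3.14, 3.14].

INTERFACE

Orientations are given as a rotation vector (axis times angle).
In Python, from station import env gives the robot as it stands. Calls block until the motion is done:
- env.goto(position, orientation): joint-space move of the TCP to a pose.
- env.servo_line(position, orientation=None, v=0.15, until_force=None): straight line of the TCP; orientation=None keeps the orientation; v is the mean speed in m/s. With until_force (N) it stops when the force on the tool has changed by that much, and returns True; else False.
- env.set_joints(angles): joint-space move.
- env.release() and env.clamp(effort=None): open the fingers fully, or close them until they stop; effort is the grip in N (None keeps the last).
- env.pause(seconds).
- env.inverse_kinematics(position, orientation): joint angles nearest the present ones, or None.
- env.grab_frame(name): name is "scene" or "top"; returns the picture (384x512x3 uint8, blue, green, red); there is no depth.
- env.camera_info(name): a dict with "intrinsics" (3x3 intrinsics, pixels), "R" (3x3) and "t" (3): a world point X has camera coordinates R X + t. Camera axes: x right, y down, z forward; pixel columns grow to the right and rows downward; lengths in m; the calibration is good to about 2 mm. A picture is of the moment at which its call begins. camera_info takes no time and is no camera call.
A pose or a line that the arm cannot do raises env.PlanningError and nothing moves.
- env.hand_in(): hands the job in, once; it reports no verdict.
Readings, each from a call of its own:
- env.read_time_s(): time.
- env.read_joint_positions(): joint angles.
- env.read_qvel(): joint speeds.
- env.read_tau(): joint torques, N m.
- env.read_tool_pos(): TCP position.
- env.read_tcp_rot(): TCP orientation.
- env.read_contact_force(): force on the tool from outside, world axes, zero at the start.
- env.read_torque(): the same for the moment, N m.
- env.read_grip_width(): opening from 0.0 (shut) to 1.0 (fully open).
Only numpy, scipy, OpenCV 4.12 (cv2) and the standard library are available. Lean on these libraries where they do the work, as an engineer would, in place of code of your own. Each camera call takes 0.05 s, during which the arm holds its last target.

## Working session

There is one attempt and no reset: what is moved stays moved. The work goes in short steps, each a Python script; the robot and the scene stay as the last script left them, time stands still between calls to the robot, and variables do not carry over. Pictures are saved under pics/ and viewed, and the job is handed in when it is done.

```bash
ls; mkdir -p pics; python3 - <<'E'
from station import env
import cv2,numpy as np
for n in("scene","top"):
    f=env.grab_frame(n); cv2.imwrite(f"pics/{n}0.png",f)
    c=env.camera_info(n); print(n,c)
print(env.read_time_s(),env.read_tool_pos(),env.read_tcp_rot())
E
```

```text
pics
scene {'intrinsics': array([[397.00234746,   0.        , 252.75427017],
       [  0.        , 397.00234746, 185.06567468],
       [  0.        ,   0.        ,   1.        ]]), 'R': array([[ 0.38212783,  0.9238575 , -0.02157846],
       [ 0.57558759, -0.25621388, -0.77656511],
       [-0.72296421,  0.28432685, -0.62966737]]), 't': array([-0.06568549, -0.23810838,  1.37308244])}
top {'intrinsics': array([[400.81425164,   0.        , 255.44359119],
       [  0.        , 400.81425164, 188.56479104],
       [  0.        ,   0.        ,   1.        ]]), 'R': array([[-0.01250455, -0.99978698,  0.01642018],
       [-0.99138306,  0.01025463, -0.13059273],
       [ 0.13039653, -0.01791169, -0.99130011]]), 't': array([-0.08947381,  0.4586091 ,  1.06853113])}
0.1 [0.21454521 0.61303806 0.23029465] [-1.55621607  0.26483018 -0.26389052]
```

View pics/scene0.png

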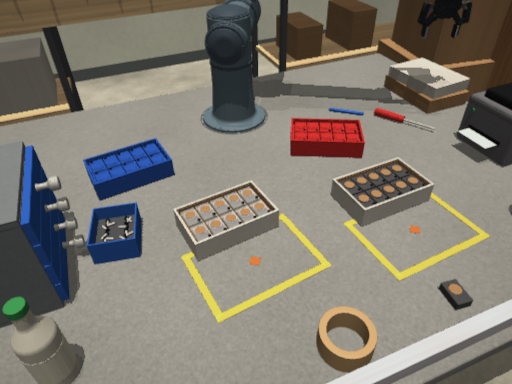

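View pics/top0.png

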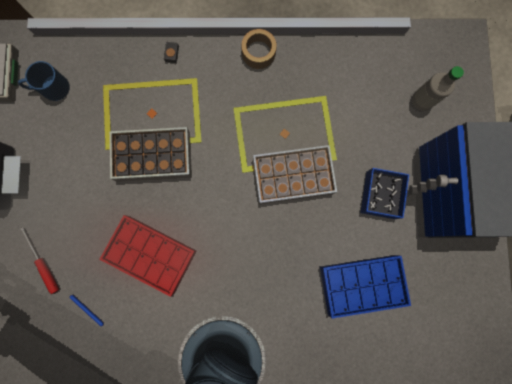

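Candidates, with top-view pixels: white carton with light/clear covers (295,174), white carton with dark grey covers (150,153), blue carton (365,286), red carton (148,255), small blue bin (386,193). By the description it is the one at (295,174). I'll check that with a close crop.

```bash
python3 - <<'E'
import cv2
a=cv2.imread("pics/top0.png")
cv2.imwrite("pics/crop_top.png",cv2.resize(a[85:215,220:350],None,fx=4.5,fy=4.5,interpolation=cv2.INTER_CUBIC))
b=cv2.imread("pics/scene0.png")
cv2.imwrite("pics/crop_sc.png",cv2.resize(b[150:320,165:335],None,fx=3.5,fy=3.5,interpolation=cv2.INTER_CUBIC))
E
```

```text
(no output)
```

View pics/crop_top.png

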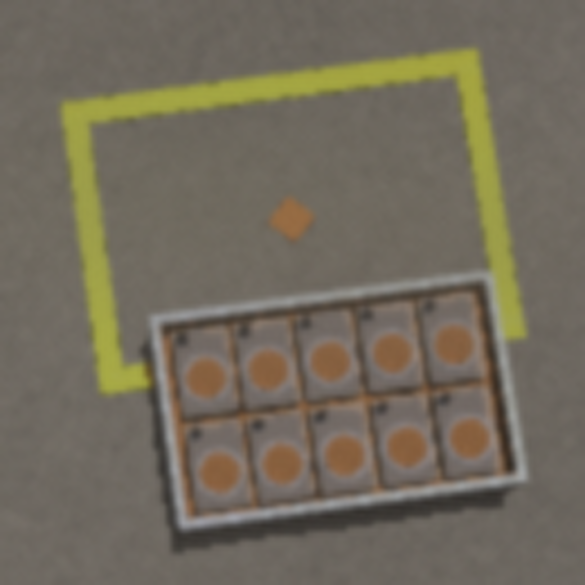

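View pics/crop_sc.png

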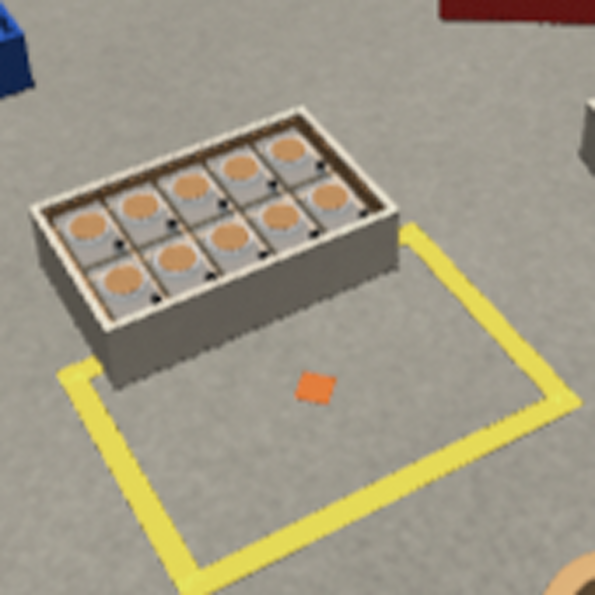

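The crop confirms a white carton with see-through covers at top (295,174), with its bay just ahead and the diamond at (285,133). Next I'll measure the poses.

```bash
cat > h.py <<'E'
from station import env
import cv2,numpy as np
from scipy.spatial.transform import Rotation as Rn
C=env.camera_info("top");K,R,t=C["intrinsics"],C["R"],C["t"]
def unproj(p,z):
    p=np.atleast_2d(p).astype(float)
    d=np.c_[p,np.ones(len(p))]@np.linalg.inv(K).T@R
    o=-R.T@t
    return (o+d*((z-o[2])/d[:,2:]))[:,:2]
def proj(X):
    c=np.atleast_2d(X)@R.T+t; c=c@K.T; return c[:,:2]/c[:,2:]
def rect(img,mask,z,cx,near,dark=False):
    k=4; 
    return None
def carton(img,c0,rad=0.15,thr=120,smax=45):
    """rim pose: c0 approx centre (world). returns x,y,yaw,size"""
    k=4
    big=cv2.resize(img,None,fx=k,fy=k,interpolation=cv2.INTER_CUBIC)
    hsv=cv2.cvtColor(big,cv2.COLOR_BGR2HSV)
    m=((hsv[...,2]>thr)&(hsv[...,1]<smax)).astype(np.uint8)
    n,l,s,ce=cv2.connectedComponentsWithStats(m)
    best=None
    for i in range(1,n):
        if s[i,4]<600: continue
        v,u=np.nonzero(l==i)
        P=unproj(np.c_[(u+.5)/k-.5,(v+.5)/k-.5],0.055)
        (c,sz,a)=cv2.minAreaRect((P*1000).astype(np.float32))
        if abs(max(sz)-210)<25 and abs(min(sz)-130)<25 and np.hypot(*(np.array(c)/1000-c0))<rad:
            b=cv2.boxPoints((c,sz,a)); e=b[1]-b[0];f=b[2]-b[1]
            lo=e if np.hypot(*e)>np.hypot(*f) else f
            if lo[1]<0: lo=-lo
            yaw=np.degrees(np.arctan2(-lo[0],lo[1]))
            best=(c[0]/1000,c[1]/1000,yaw,sz)
    return best
E
cat > m.py <<'E'
from h import *
img=cv2.imread("pics/top0.png")
f=lambda L:np.array(L)/4.5+[220,85]-.5+.5/4.5
rim=unproj(f([(153,318),(490,273),(526,480),(182,528)]),.055)*1000
tape=unproj(f([(62,103),(478,50),(526,338),(102,393)]),0)*1000
dia=unproj(f([(292,218)]),0)*1000
np.set_printoptions(precision=1,suppress=True)
print(rim,rim.mean(0));print(tape,tape.mean(0),dia)
for a in(rim,tape):
    for i,j in((0,1),(3,2)): d=a[i]-a[j];print("yaw",np.degrees(np.arctan2(-d[0],d[1])),np.hypot(*d))
    for i,j in((0,3),(1,2)): d=a[i]-a[j];print("yaw",np.degrees(np.arctan2(d[1],d[0])),np.hypot(*d))
for thr in(100,120,135): print(carton(img,rim.mean(0)/1000,thr=thr))
hsv=cv2.cvtColor(img,cv2.COLOR_BGR2HSV); print(hsv[155:160,250:262,2]); print(hsv[160,200])
# tape by colour
big=cv2.resize(img,None,fx=4,fy=4,interpolation=cv2.INTER_CUBIC);h=cv2.cvtColor(big,cv2.COLOR_BGR2HSV)
m=cv2.inRange(h,(22,120,90),(35,255,255)); m[:,:220*4]=0
v,u=np.nonzero(m);P=unproj(np.c_[(u+.5)/4-.5,(v+.5)/4-.5],0)*1000
print(cv2.minAreaRect(P.astype(np.float32)))
m=cv2.inRange(h,(5,120,90),(18,255,255));m[:123*4]=0;m[143*4:]=0;m[:,:275*4]=0;m[:,295*4:]=0
v,u=np.nonzero(m);print(unproj(np.c_[(u+.5)/4-.5,(v+.5)/4-.5],0).mean(0)*1000)
E
python3 m.py
```

```text
[[ 545.5  -90.4]
 [ 571.5 -295.1]
 [ 444.8 -312.1]
 [ 418.2 -106.1]] [ 495. -201.]
[[ 698.9  -34.4]
 [ 732.7 -304.1]
 [ 542.3 -327.9]
 [ 509.5  -58.5]] [ 620.9 -181.2] [[ 621.8 -180.9]]
yaw 7.2386366199492915 206.35093669948324
yaw 7.346146642446083 207.68515504488727
yaw 7.03294336221111 128.20807322143185
yaw 7.630225054983061 127.82053129985967
yaw 7.134312071187215 271.81603735629227
yaw 6.946250942610728 271.35214169005997
yaw 7.26939820788428 190.97704468243663
yaw 7.129805384079507 191.86716818671843
None
(0.49668551635742186, -0.20077354431152344, np.float32(7.3143725), (133.11224365234375, 213.5487518310547))
(0.4958117370605469, -0.20098638916015624, np.float32(7.174924), (130.34945678710938, 210.24066162109375))
[[112 111 117 132 146 147 146 145 147 146 147 144]
 [112 112 114 133 151 140 123 118 117 111 100 100]
 [112 112 113 128 147 127  94  78  79  75  72  76]
 [110 111 109 117 145 129  86  75  86  83  83  91]
 [112 110 105 111 146 139 103  98 108  87  75  90]]
[ 16  30 110]
((621.1875, -180.4803924560547), (192.11761474609375, 271.6835021972656), 7.3467512130737305)
[ 621.3 -180.3]
```

```bash
cat >> h.py <<'E'
BAY=np.array([0.621,-0.1805]);BY=np.radians(7.2)
def rot(a): return np.array([[np.cos(a),-np.sin(a)],[np.sin(a),np.cos(a)]])
def ori(a,flip=1):
    """tool down, tool x along +-heading a"""
    x=flip*np.array([np.cos(a),np.sin(a),0]);y=np.array([0,0,-1.]);z=np.cross(x,y)
    return Rn.from_matrix(np.c_[x,y,z]).as_rotvec()
def b2w(p): return BAY+rot(BY)@np.array(p)
def w2b(p): return rot(BY).T@(np.array(p)-BAY)
E
python3 - <<'E'
from h import *
print("cam",-R.T@t)
for fl in(1,-1):
  for off in (0,np.pi/2):
    for p in ([-.24,.08],[-.24,-.09],[-.05,.08]):
        q=env.inverse_kinematics([*b2w(p),.015],ori(BY+off,fl)); print(fl,off,p,b2w(p),None if q is None else np.round(q,2))
E
```

```text
cam [ 0.31420571 -0.07501842  1.12059522]
1 0 [-0.24, 0.08] [ 0.37286581 -0.1312108 ] [-0.63 -0.01  2.3   0.    0.85 -2.32]
1 0 [-0.24, -0.09] [ 0.39417246 -0.2998703 ] [-0.88  0.21  2.06  0.    0.88 -2.58]
1 0 [-0.05, 0.08] [ 0.56136761 -0.10739749] [-0.39  0.36  1.86  0.    0.92 -2.08]
1 1.5707963267948966 [-0.24, 0.08] [ 0.37286581 -0.1312108 ] [-0.63 -0.01  2.3  -0.    0.85  2.39]
1 1.5707963267948966 [-0.24, -0.09] [ 0.39417246 -0.2998703 ] [-0.88  0.21  2.06 -0.    0.88  2.14]
1 1.5707963267948966 [-0.05, 0.08] [ 0.56136761 -0.10739749] [-0.39  0.36  1.86  0.    0.92  2.63]
-1 0 [-0.24, 0.08] [ 0.37286581 -0.1312108 ] [-0.63 -0.01  2.3   0.    0.85  0.82]
-1 0 [-0.24, -0.09] [ 0.39417246 -0.2998703 ] [-0.88  0.21  2.06  0.    0.88  0.57]
-1 0 [-0.05, 0.08] [ 0.56136761 -0.10739749] [-0.39  0.36  1.86  0.    0.92  1.06]
-1 1.5707963267948966 [-0.24, 0.08] [ 0.37286581 -0.1312108 ] [-0.63 -0.01  2.3   0.    0.85 -0.75]
-1 1.5707963267948966 [-0.24, -0.09] [ 0.39417246 -0.2998703 ] [-0.88  0.21  2.06  0.    0.88 -1.01]
-1 1.5707963267948966 [-0.05, 0.08] [ 0.56136761 -0.10739749] [-0.39  0.36  1.86  0.    0.92 -0.51]
```

```bash
cat >> h.py <<'E'
O=ori(BY,-1); Z=0.015; HW=0.011
def carpos(img=None):
    c0=np.array([.56,-.19])
    if img is None: img=env.grab_frame("top")
    for thr in (135,130,125,140):
        r=carton(img,c0,rad=.2,thr=thr)
        if r: break
    if r is None: return None,img
    b=w2b(r[:2]); return (b[0],b[1],r[2]-np.degrees(BY),r[3]),img
def tcpb(): p=env.read_tool_pos(); return np.r_[w2b(p[:2]),p[2]]
def go(p,z=None,v=.1,**k):
    return env.servo_line([*b2w(p),Z if z is None else z],O,v=v,**k)
E
python3 - <<'E'
from h import *
env.clamp(40)
env.goto([*b2w([-.240,.080]),.16],O)
go([-.240,.080],v=.2)
print(env.read_time_s(),tcpb(),env.read_joint_positions().round(2),env.read_contact_force())
r,img=carpos(); print(r); cv2.imwrite("pics/t1.png",img)
E
```

```text
4.4417 [-0.23929048  0.07952882  0.01575898] [-0.63 -0.01  2.3   0.    0.85  0.82] [-0.20824328  0.44929045  0.53814418]
(np.float64(-0.12618055693113775), np.float64(-0.004668284301181662), np.float64(-0.04793853759765643), (131.66244506835938, 212.63479614257812))
```

View pics/t1.png

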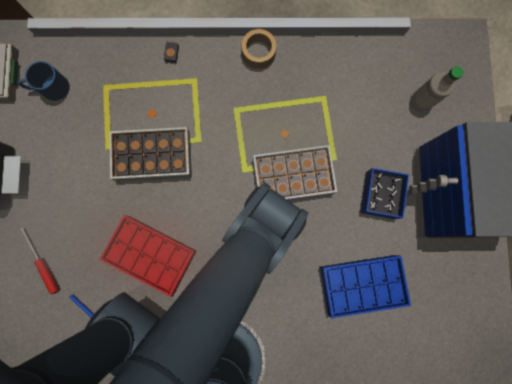

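The arm covers only the carton's near-left corner, at about (262,190), and the pose fit still agrees. First left push.

```bash
python3 - <<'E'
from h import *
print(go([-.185,.080],v=.04),tcpb(),env.read_contact_force())
r,img=carpos(); print(r)
go([-.170,.080],v=.04); print(tcpb(),env.read_contact_force())
r,img=carpos(); print(r,env.read_time_s()); cv2.imwrite("pics/t2.png",img)
E
```

```text
False [-0.18650306  0.08139808  0.01384289] [-5.82485326  0.64142247 -0.22673032]
(np.float64(-0.11998244569410312), np.float64(-0.0072083372810116), np.float64(-8.55134744644165), (213.29833984375, 131.39781188964844))
[-0.17042637  0.08044581  0.01455964] [-3.84626927  0.40793657  0.30987284]
(np.float64(-0.1139795906752821), np.float64(-0.010313949056731607), np.float64(-16.377916526794433), (213.36184692382812, 132.07269287109375)) 6.6417
```

View pics/t2.png

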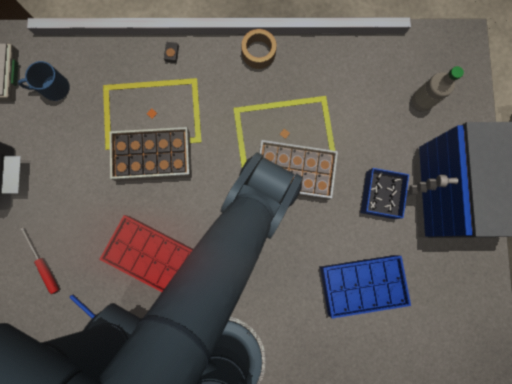

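The carton slews about a point well inboard of the far corner, roughly 0.5° per mm, so the first push went further than I predicted (about -16°). I'll back off, re-measure without the hand in the way, and control the remaining pushes with camera feedback.

```bash
cat >> h.py <<'E'
def loc(r,p): return np.array(r[:2])+rot(np.radians(r[2]))@np.array(p)
def show(r): return [round(r[0]*1000,1),round(r[1]*1000,1),round(float(r[2]),1),[round(s) for s in r[3]]] if r else None
def back(side=None,dx=.035):
    p=tcpb(); go([p[0]-dx,p[1]],v=.15)
def push(side,target,tol=1.0,inb=.020,v=.06,shift=.006):
    """side +1 left, -1 right; target yaw (deg, bay frame). hand must be behind carton at low height"""
    r,_=carpos(); print("start",show(r))
    c=loc(r,[-.065,side*(.105-inb)]); y=c[1]-side*shift
    corners=[loc(r,[-.065,s*.105])[0] for s in(1,-1)]
    p=tcpb(); xb=min(min(corners)-.03,p[0])
    if p[0]>xb+.005: go([xb,p[1]],v=.2)
    go([xb,y],v=.25)
    yaw=np.radians(r[2]); 
    # first contact: the finger's edge on the near side
    xc=c[0]-HW+min((-side*shift+e)*-np.tan(yaw) for e in(.0145,-.0145))
    x=xc; g=0.0022  # m per deg
    for i in range(5):
        rem=abs(target-r[2])
        if rem<tol or (r[2]-target)*side<0: break
        x+= g*rem*(.75 if i==0 else .9)
        go([x,y],v=v); f=env.read_contact_force()
        r0=r; r,_=carpos(); print(" x%.4f"%tcpb()[0],show(r),f.round(1))
        x=tcpb()[0]
        if i>0 and abs(r[2]-r0[2])>1: g=np.clip(g*.5+.5*g*.9*rem/abs(r[2]-r0[2]),.0015,.004)
    back(); r,img=carpos(); print("end",show(r),round(env.read_time_s(),2)); return r,img
E
python3 - <<'E'
from h import *
back(dx=.06); r,img=carpos(); print(show(r))
if r: push(-1,12)[0]
cv2.imwrite("pics/t3.png",env.grab_frame("top"))
E
```

```text
[np.float64(-114.0), np.float64(-10.2), -16.4, [213, 132]]
start [np.float64(-114.0), np.float64(-10.2), -16.4, [213, 132]]
 x-0.1672 [np.float64(-94.5), np.float64(-6.1), 6.3, [133, 212]] [-5.5 -2.8  0.4]
 x-0.1555 [np.float64(-86.3), np.float64(-4.0), 11.6, [133, 214]] [-1.7 -0.1  1.4]
end [np.float64(-86.7), np.float64(-3.9), 11.4, [133, 214]] 10.44
```

View pics/t3.png

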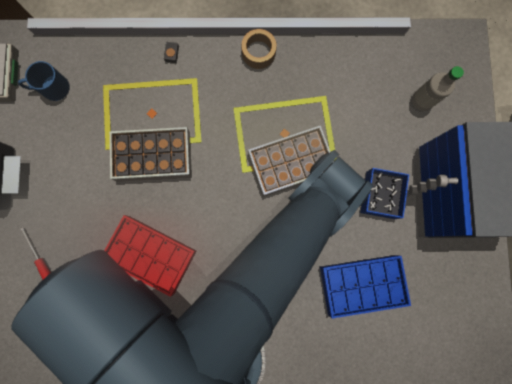

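```bash
python3 - <<'E'
from h import *
r,img=push(1,-12)
cv2.imwrite("pics/t4.png",img)
E
```

```text
start [np.float64(-87.0), np.float64(-3.8), 11.2, [133, 214]]
 x-0.1428 [np.float64(-73.3), np.float64(-8.5), -6.9, [133, 212]] [-5.2  0.  -0. ]
 x-0.1326 [np.float64(-66.9), np.float64(-9.9), -12.7, [214, 132]] [-3.5  0.5  0.2]
end [np.float64(-67.1), np.float64(-9.7), -12.5, [213, 132]] 13.43
```

View pics/t4.png

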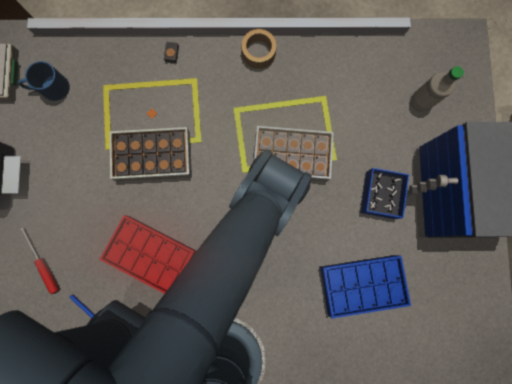

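```bash
sed -i 's/v=.06,shift=.006)/v=.06,shift=.006,slope=0.)/; s/go(\[x,y\],v=v); f=/go([x,y+slope*(x-xc)],v=v); f=/' h.py; python3 - <<'E'
from h import *
r,img=push(-1,12,slope=.3)
cv2.imwrite("pics/t5.png",img)
E
```

```text
start [np.float64(-67.0), np.float64(-9.9), -12.6, [213, 132]]
 x-0.1218 [np.float64(-48.6), np.float64(-5.6), 6.3, [133, 213]] [-3.9 -1.9  0.1]
 x-0.1102 [np.float64(-38.8), np.float64(-2.2), 10.6, [133, 215]] [-2.3 -0.3 -0.5]
 x-0.1077 [np.float64(-37.3), np.float64(-0.8), 11.3, [133, 215]] [-4.5 -0.2  2.1]
end [np.float64(-36.9), np.float64(-1.4), 11.5, [133, 215]] 16.79
```

```bash
python3 - <<'E'
from h import *
r,img=push(1,-12,slope=.35,inb=.026)
cv2.imwrite("pics/t6.png",img)
E
```

```text
start [np.float64(-37.2), np.float64(-1.2), 11.2, [133, 215]]
 x-0.0917 [np.float64(-23.9), np.float64(-5.2), -8.4, [213, 133]] [-5.4  2.   0.6]
 x-0.0846 [np.float64(-20.9), np.float64(-5.8), -12.1, [214, 132]] [-2.7  0.9  0.5]
end [np.float64(-20.9), np.float64(-5.7), -12.1, [214, 132]] 19.68
```

View pics/t6.png

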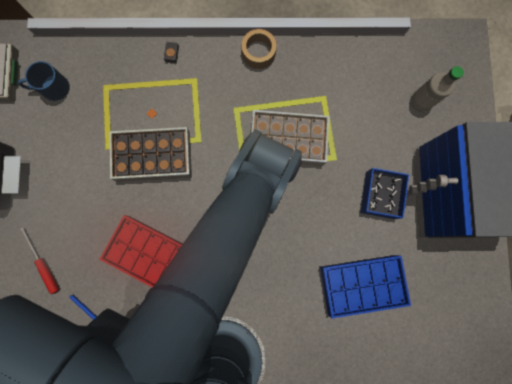

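```bash
python3 - <<'E'
from h import *
r,img=push(-1,-.3,slope=.35,inb=.030,tol=.7,v=.04)
cv2.imwrite("pics/t7.png",cv2.resize(img[60:240,200:400],None,fx=3,fy=3,interpolation=cv2.INTER_CUBIC))
E
```

```text
start [np.float64(-20.8), np.float64(-6.2), -12.2, [214, 132]]
 x-0.0941 [np.float64(-12.5), np.float64(-2.8), -3.2, [135, 211]] [-4.4 -0.9  0.2]
 x-0.0885 [np.float64(-10.3), np.float64(10.7), -0.1, [134, 185]] [-2.3  0.3 -1. ]
end [np.float64(-10.2), np.float64(-3.2), 0.2, [133, 210]] 22.72
```

View pics/t7.png

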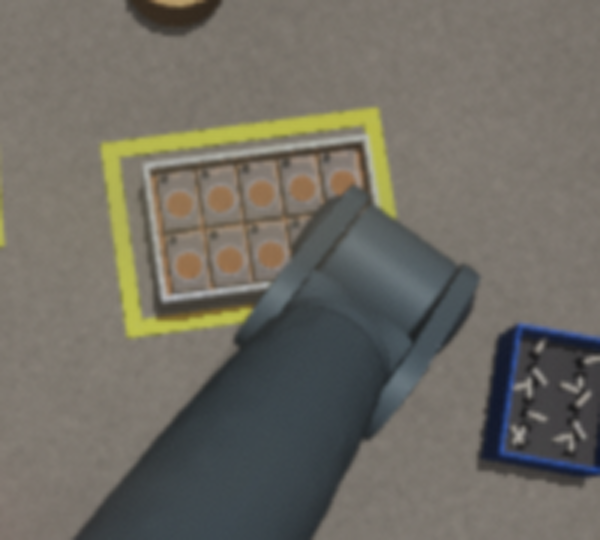

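The carton is square but about 10 mm short in x and 3 mm to the right. I'll finish the square-up with a short push on the middle of the near face, angled slightly left.

```bash
python3 - <<'E'
from h import *
p=tcpb(); 
go([p[0],-.004],v=.25)
r,_=carpos(); print(show(r))
yc=r[1]-.0015
go([-.092,yc],v=.1)
go([-.0825,yc+.002],v=.03)
r,_=carpos(); print(show(r),tcpb(),env.read_contact_force().round(1))
E
```

```text
[np.float64(-10.3), np.float64(-3.3), 0.2, [132, 210]]
[np.float64(-5.2), np.float64(-3.1), 0.2, [131, 211]] [-0.08441832 -0.00245854  0.01433606] [-7.2 -1.6  2.2]
```

```bash
python3 - <<'E'
from h import *
p=tcpb()
go([-.0775,p[1]+.003],v=.03)
r,_=carpos(); print(show(r),tcpb())
back(dx=.05)
p=tcpb(); go(p[:2],z=.2,v=.25)
env.goto([.38,.1,.25],O)
r,img=carpos(); print(show(r),env.read_time_s(), env.read_contact_force().round(1)); cv2.imwrite("pics/t8.png",img)
cv2.imwrite("pics/t8c.png",cv2.resize(img[85:215,220:350],None,fx=4.5,fy=4.5,interpolation=cv2.INTER_CUBIC))
cv2.imwrite("pics/s8.png",env.grab_frame("scene"))
E
```

```text
None [-0.07954207  0.00107968  0.01410302]
[np.float64(-2.8), np.float64(-2.0), -1.2, [131, 210]] 27.1333 [-0.7  0.7 -0.2]
```

View pics/t8.png

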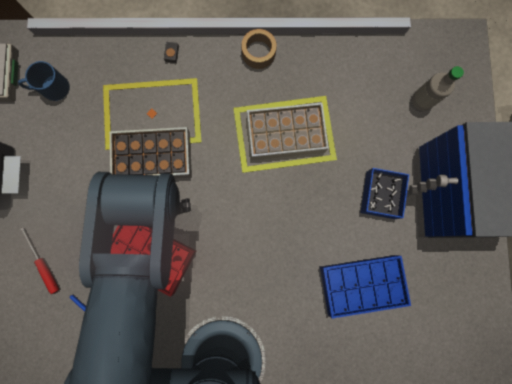

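View pics/t8c.png

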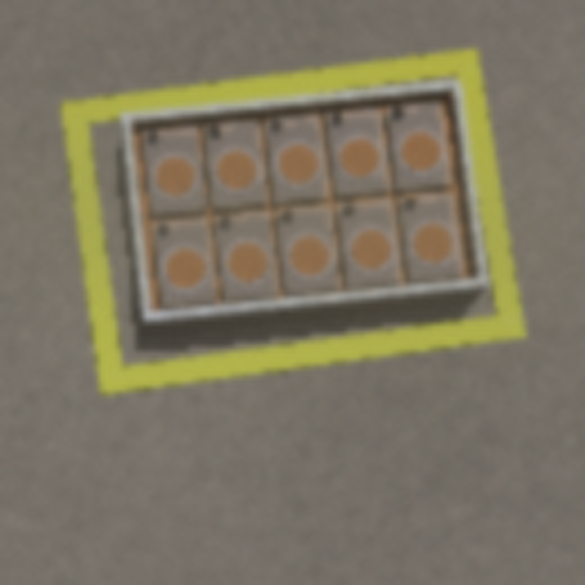

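View pics/s8.png

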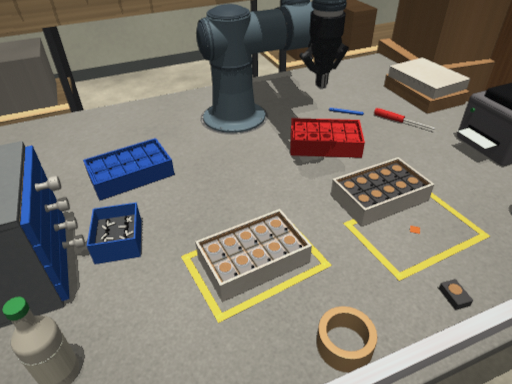

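```bash
python3 - <<'E'
from h import *
a=cv2.imread("pics/t1.png");b=cv2.imread("pics/t8.png")
print(cv2.absdiff(a,b)[120:170,100:200].max(), cv2.absdiff(a,b)[160:230,360:420].max())
env.hand_in(); print(env.read_time_s())
E
```

```text
4 5
the job is handed in; nothing more can be done
the job is handed in; nothing more can be done
```

The clear carton was walked into its bay and the job handed in at about 27 s of the 61 s allowed. One push, the first, went past the 15° limit.

| Push | Corner | Slew after push (bay frame) |
|---|---|---|
| 1 | left | −16.4° |
| 2 | right | +11.4° |
| 3 | left | −12.5° |
| 4 | right | +11.5° |
| 5 | left | −12.1° |
| 6 | right, squaring up | about 0° |

- **Last step:** push 6 left the carton about 10 mm short. I closed the gap with a short push on the middle of the near face, so that bit was not a corner push.
- **Final position:** with the arm clear, the top camera showed the carton 3 mm short of the bay centre, 2 mm to the right and 1.2° off square. It lay flat and inside the tape on all sides. I left those small errors uncorrected.
- **Grey carton:** it and the small blue bin look unchanged between the early and last pictures.
- **Forces:** the tool forces I read during pushing stayed below about 8 N.
- **First push over the limit:** the carton turned about a point much closer to its middle than the description suggests. I only saw this after the push, and controlled the later ones with the camera.
- **Failed check:** one position reading failed and one gave a wrong sideways value because the arm hid the carton. I took both again with the arm out of the way.

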